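# Close the slide viewer and present its offset lens bracket

### The job

The slide viewer has been loaded: first push its drawer fully home. Then grip the blue lens bracket by the orange sleeve at its balance point, lift it, and hold it level a few centimetres above the viewer, with its two-hole foot straight above the two dowels and its dark lens head above the round window, ready to be lowered. Finish still holding it there, with the drawer shut; do not let the bracket tip or touch the viewer, and leave the other things on the bench where they are.

Things in the scene. Friction and masses are not known exactly. Their poses are not given: they have to be found in the camera images.
- viewer: The slide viewer: white box fixed to the bench, 180 mm (its x) by 110 mm (its y) by 60 mm high, with a grey drawer in its front (-x) face. Origin at the centre of its underside on the bench; x points from the drawer face to the back, z up. Its yaw is within 0.25 rad of the world's. A tall fixed microscope stands on the bench to its right (world x over 0.46, y from -0.30 to 0.03, 0.5 m high): from the robot's right, come round in front of it, with x under about 0.35.
- drawer (a joint): Opening of the viewer's drawer in m: 0 fully home against its stop, 0.05 fully out; it slides along the viewer's -x. Friction about 2 N, no spring; it stays where it is left.
- drawer_pull (a point): Centre of the outer (-x) face of the black pull on the drawer, 44 mm wide (y) and 16 mm high, 28 mm above the bench; it moves with the drawer and may be pushed on. Drawer home, this face stands 22 mm in front of the white box.
- dowels (a point): Midpoint between the tips of the two steel dowels on the viewer's top, 76 mm above the bench; the dowels are 8 mm thick, 16 mm tall and stand 32 mm apart along the viewer's y. Viewer's x of this point: +70 mm.
- window (a point): Centre of the round glass window (black rim, 44 mm across) in the viewer's top, 60 mm above the bench. Viewer's x of this point: -64 mm.
- bracket: The loose lens bracket, about 0.36 to 0.6 kg, standing level on the bench on its head and foot, 167 mm long (its x) by 52 mm (its y) by 50 mm high. Origin on its underside plane, straight below the balance point; x points from the heavy head to the foot, z up.
- balance (a point): Balance point (centre of mass in plan) of the bracket: the centre of the orange rubber sleeve on the bar, 34 mm above the bracket's underside. The sleeve is 26 mm long (bracket's x), 22 mm wide (y), 24 mm high; pinch it across y. Same axes as the bracket. To one side (-x) the 38 mm wide round head begins 25 mm from this point and rises 16 mm above it; to the other the foot begins 76 mm from it.
- head (a point): Centre of the underside of the bracket's heavy dark steel lens head, 38 mm across and 50 mm high, 44 mm from the balance point along the bracket's -x. Belongs above the window.
- foot (a point): Centre of the underside of the bracket's blue foot, 28 by 52 by 18 mm (44 mm high in the middle) with two 11 mm holes 32 mm apart along its y, 90 mm from the balance point along the bracket's +x. Belongs above the dowels.
- tally_counter: Bystander: grey hand tally counter, 43x64x31 mm, origin at the centre of its underside. Leave alone.
- usb_stick: Bystander: red memory stick, 18x56x8 mm, origin at the centre of its underside. Leave alone.
- slide_box: Bystander: dark blue slide box, 92x99x36 mm, origin at the centre of its underside. Leave alone.
- petri_dish: Bystander: covered dish, 56 mm across, 14 mm high, origin at the centre of its underside. Leave alone.

How it is judged:
On the way, in this order (a step that is already met when the one before it is completed fails the run):
1. the drawer is pushed fully home, with the bracket still standing on the bench (value of joint drawer below 0.004 m and height (world z) of balance below 0.045 m), for 0.2 s.
2. the bracket is lifted level in the fingers by its balance point (height (world z) of balance above 0.07 m and angle between balance's own z axis and vertical below 0.12 rad and contact force between the fingers and bracket above 2 N and horizontal distance between the grasp point and balance below 0.02 m), for 0.2 s.
At the end, for the whole second after the job is handed in: Drawer home within 4 mm; bracket held still by the fingers within 20 mm of its balance point, level within 0.09 rad, underside 12 to 80 mm above the dowel tips, not touching the viewer, foot within 12 mm of straight above the dowels, head within 14 mm of straight above the window (value of joint drawer below 0.004 m and contact force between the fingers and bracket above 2 N and contact force between viewer and bracket below 0.1 N and horizontal distance between the grasp point and balance below 0.02 m and angle between balance's own z axis and vertical below 0.09 rad and horizontal distance between foot and dowels below 0.012 m and horizontal distance between head and window below 0.014 m and z of foot in the frame of dowels between 0.012 and 0.08 m and linear speed of bracket below 0.02 m/s); the arm keeps its last pose, push and grip.
It fails at once if the bracket tips by more than 0.3 rad (angle between balance's own z axis and vertical above 0.3 rad).
It fails at once if the bracket touches the viewer (contact force between viewer and bracket above 2 N).
It fails at once if a bystander is shifted by more than 25 mm (distance of any of tally_counter, usb_stick, slide_box, petri_dish from where it was at the start of the episode above 0.025 m).
It also fails if it takes over 61 s, if anything falls off the work surface, if the arm or the gripper's body presses on something with over 40 N, if the wrist force passes 120 N, or if a joint passes its speed limit or range.

### The arm

A 6-joint arm with a two-finger parallel gripper is mounted at the origin on a cart in front of the work surface, level with it; the furniture and walls round the work are solid. World frame = base frame: x ahead of the robot, y to its left, z up, the work surface at z = 0. Lengths are in m, angles in rad, forces in N, time in s.
With the tool pointing down it reaches from about 0.275 to 0.85 m from the base axis. Payload 19 kg.
Tool frame: the origin (TCP) lies between the finger pads; the fingertips stand 17 mm ahead of it and the grasp point (between the pads) lies 2 mm behind it; z points along the fingers, y is the direction in which the jaws open and shut (so a half turn about z gives the same grasp; the last joint's range is limited). The gripper opens to 85 mm and grips with 20 to 120 N. Pads are 22 mm wide; open, the fingers measure 114 mm over their backs; the gripper's body (76 mm by 85 mm) begins 54 mm behind the grasp point. The pads swing forward as they close: fully open they stand 13 mm farther back than shut.
Start: joints at [0.988, 0.15, 1.437, -0, 1.554, -0.134], TCP at [0.249, 0.518, 0.248] pointing down, gripper open.
Joint ranges: [-2.8, 2.8], [-0.68, 2.1], [0.12, 2.68], [-1.39, 4.53], [0.16, 2.79], [-2.81, 2.81]. Speed limits (rad/s): [1.89, 1.89, 2.22, 3.01, 3.01, 3.01].

### API

Orientations are given as a rotation vector (axis times angle).
In Python, from station import env gives the robot as it stands. Calls block until the motion is done:
- env.move_ptp(position, orientation): joint-space move of the TCP to a pose.
- env.move_l(position, rotation=None, v=0.15, until_force=None): straight line of the TCP; rotation=None keeps the orientation; v is the mean speed in m/s. With until_force (N) it stops when the force on the tool has changed by that much, and returns True; else False.
- env.set_joints(angles): joint-space move.
- env.gripper_to(opening, newtons=None): opening from 0.0 (shut) to 1.0 (fully open); newtons is the grip in N (None keeps the last); returns when the fingers have stopped.
- env.sleep(seconds).
- env.ik(position, orientation): joint angles nearest the present ones, or None.
- env.get_state(): the state.
- env.snapshot(name): name is "scene" or "top" or "wrist"; returns a dict with "color" (400x640x3 uint8, red, green, blue), "vfov" (degrees; the focal length in pixels is half the picture's height over the tangent of half this angle, whatever the lens; pixels are square), "cx", "cy" (the principal point, pixels), "view" (4x4, takes a point from world to camera coordinates). Camera axes: x right, y up, looking along -z (the intrinsics and any distortion apply to the point x, -y, -z); pixel columns grow to the right and rows downward; lengths in m; the calibration is good to about 2 mm. A picture is of the moment at which its call begins. There is no depth.
A pose or a line that the arm cannot do raises env.MotionError and nothing moves.
- env.sign_off(): hands the job in, once; it reports no verdict.
The state is a dict: "clock": time; "qpos": joint angles; "joint_vel": joint speeds; "effort": joint torques, N m; "position": TCP position; "tcp_rot": TCP orientation; "contact_force": force on the tool from outside, world axes, zero at the start; "moment": the same for the moment, N m; "width": opening from 0.0 (shut) to 1.0 (fully open).
Only numpy, scipy, OpenCV 4.12 (cv2) and the standard library are available. Lean on these libraries where they do the work, as an engineer would, in place of code of your own. Each camera call takes 0.05 s, during which the arm holds its last target.

## Working session

There is one attempt and no reset: what is moved stays moved. The work goes in short steps, each a Python script; the robot and the scene stay as the last script left them, time stands still between calls to the robot, and variables do not carry over. Pictures are saved under pics/ and viewed, and the job is handed in when it is done.

```bash
ls; mkdir -p pics; python3 - <<'E'
from station import env
import cv2
for n in ["scene","top","wrist"]:
    s=env.snapshot(n); cv2.imwrite(f"pics/{n}0.png",s["color"][:,:,::-1]); print(n,s.keys(),s["vfov"],s["cx"],s["cy"]); print(s["view"].round(4).tolist())
st=env.get_state(); print(st)
E
```

```text
pics
scene dict_keys(['color', 'vfov', 'cx', 'cy', 'view']) 53.42063198109568 323.66997376771764 192.85521429985118
[[0.8681, -0.496, 0.0199, -0.4942], [0.291, 0.541, 0.7891, -0.2541], [-0.4022, -0.6792, 0.614, -0.9218], [0.0, 0.0, 0.0, 1.0]]
top dict_keys(['color', 'vfov', 'cx', 'cy', 'view']) 45.210851237182275 324.17707243412605 200.12527890444002
[[0.0139, -0.9998, -0.0107, 0.0206], [0.989, 0.0122, 0.1473, -0.589], [-0.1471, -0.0126, 0.989, -1.4922], [0.0, 0.0, 0.0, 1.0]]
wrist dict_keys(['color', 'vfov', 'cx', 'cy', 'view']) 69.57375741211865 325.2882494545868 197.31310667245162
[[0.4343, 0.9008, -0.0021, -0.5742], [-0.8528, 0.4103, -0.3231, 0.0421], [-0.2902, 0.1421, 0.9464, -0.3824], [0.0, 0.0, 0.0, 1.0]]
{'clock': 0.15, 'qpos': array([ 9.88005948e-01,  1.50871601e-01,  1.43787017e+00,  3.96535701e-06,
        1.55379375e+00, -1.33974073e-01]), 'joint_vel': array([-4.91598054e-04, -2.36481628e-05, -3.13292763e-03, -8.37493310e-04,
        1.01310694e-03,  3.60714566e-04]), 'effort': array([ 1.75211178e-03, -7.13386846e+01, -5.71045125e+01, -1.72029777e-04,
        7.26052502e-03,  1.28154334e-04]), 'position': array([0.24939897, 0.51790481, 0.24782069]), 'tcp_rot': array([-6.99022326e-01, -3.06249393e+00,  1.38462123e-03]), 'contact_force': array([0.15227054, 0.02835142, 0.03250518]), 'moment': array([-0.05891122, -0.0702524 , -0.01281798]), 'width': 1.0009235870503086}
```

View pics/scene0.png

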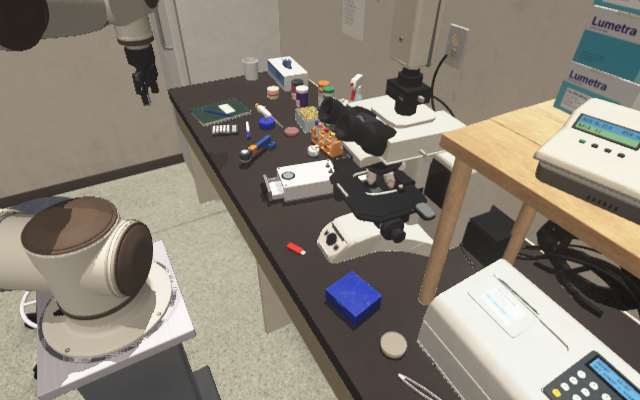

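View pics/top0.png

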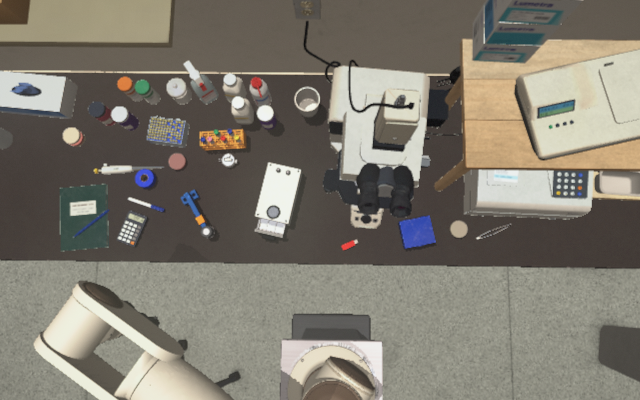

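View pics/wrist0.png

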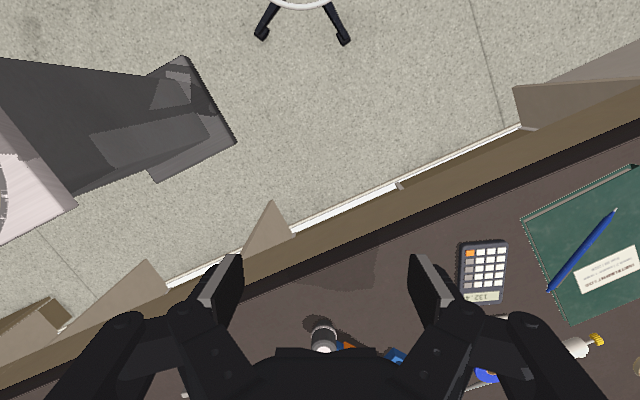

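The scene view shows the viewer at about (305,180) and the bracket at (258,150). In the top view the viewer is at about (280,195) with its drawer open at (270,228). The bracket's head is at (207,232), its sleeve at (199,215) and its foot at (190,197). Next I'll set up helpers and get rough positions, then look closer with the wrist camera.

```bash
cat > h.py <<'E'
import numpy as np, cv2
from scipy.spatial.transform import Rotation as R
def ray(s,uv):
    f=s["color"].shape[0]/2/np.tan(np.radians(s["vfov"])/2)
    u,v=uv; V=np.array(s["view"]); Rm=V[:3,:3]; o=-Rm.T@V[:3,3]
    d=Rm.T@np.array([(u-s["cx"])/f,-(v-s["cy"])/f,-1.]); return o,d/np.linalg.norm(d)
def onz(s,uv,z):
    o,d=ray(s,uv); return o+d*(z-o[2])/d[2]
def proj(s,p):
    f=s["color"].shape[0]/2/np.tan(np.radians(s["vfov"])/2)
    V=np.array(s["view"]); c=V[:3,:3]@np.asarray(p)+V[:3,3]; return s["cx"]+f*c[0]/-c[2], s["cy"]-f*c[1]/-c[2]
def tri(rs):
    A=np.zeros((3,3));b=np.zeros(3)
    for o,d in rs:
        P=np.eye(3)-np.outer(d,d);A+=P;b+=P@o
    p=np.linalg.solve(A,b); return p,[np.linalg.norm(np.cross(p-o,d)) for o,d in rs]
def down(yaw):
    # tool z down, tool y (jaw) along world angle yaw
    y=np.array([np.cos(yaw),np.sin(yaw),0]);z=np.array([0,0,-1.]);x=np.cross(y,z)
    return R.from_matrix(np.c_[x,y,z]).as_rotvec()
def blobs(img,lo,hi,n=4,amin=15,roi=None):
    hsv=cv2.cvtColor(img,cv2.COLOR_RGB2HSV); m=cv2.inRange(hsv,lo,hi)
    if roi is not None:
        k=np.zeros_like(m);x0,y0,x1,y1=roi;k[y0:y1,x0:x1]=255;m&=k
    cs,_=cv2.findContours(m,cv2.RETR_EXTERNAL,cv2.CHAIN_APPROX_NONE)
    out=[]
    for c in sorted(cs,key=cv2.contourArea,reverse=True)[:n]:
        if cv2.contourArea(c)>=amin: out.append((cv2.contourArea(c),cv2.minAreaRect(c),c))
    return out
E
python3 - <<'E'
from station import env
from h import *
s=env.snapshot("top")
for n,uv,z in [("head",(207,232),.05),("sleeve",(199.5,214),.046),("foot",(190,196),.03),("win",(273,212),.06),("dowR",(291,169),.07),("dowL",(275,167),.07),("pull",(270,234),.03)]:
    print(n,onz(s,uv,z).round(3))
st=env.get_state()
V=s=env.snapshot("wrist"); V=np.array(s["view"]); o=-V[:3,:3].T@V[:3,3]
T=R.from_rotvec(st["tcp_rot"]); print("cam in tool",T.inv().apply(o-st["position"]),"look",T.inv().apply(-V[2,:3]))
for n,roi in [("top",(170,150,320,250)),("scene",(220,120,360,210))]:
    c=env.snapshot(n)["color"][roi[1]:roi[3],roi[0]:roi[2]]
    cv2.imwrite(f"pics/{n}_crop.png",cv2.resize(c[:,:,::-1],None,fx=5,fy=5,interpolation=cv2.INTER_CUBIC))
E
```

```text
head [0.481 0.397 0.05 ]
sleeve [0.539 0.425 0.046]
foot [0.599 0.463 0.03 ]
win [0.546 0.189 0.06 ]
dowR [0.683 0.135 0.07 ]
dowL [0.689 0.186 0.07 ]
pull [0.479 0.2   0.03 ]
cam in tool [ 8.34766808e-02  8.55494692e-05 -1.26477288e-01] look [-0.3232937  -0.00120056  0.94629791]
```

View pics/top_crop.png

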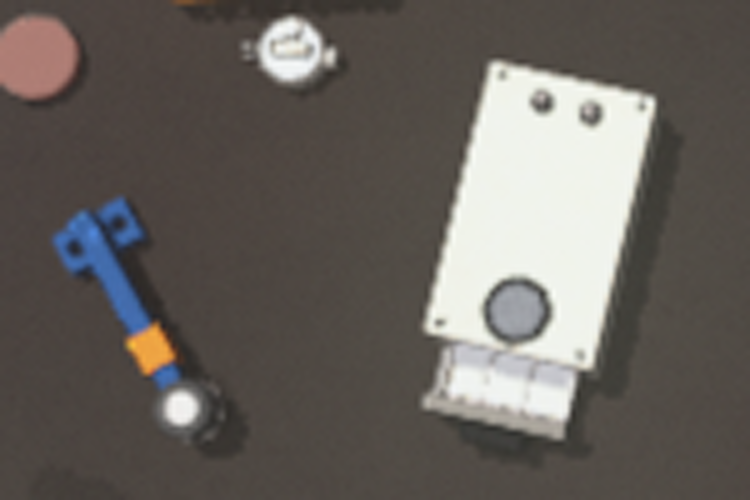

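View pics/scene_crop.png

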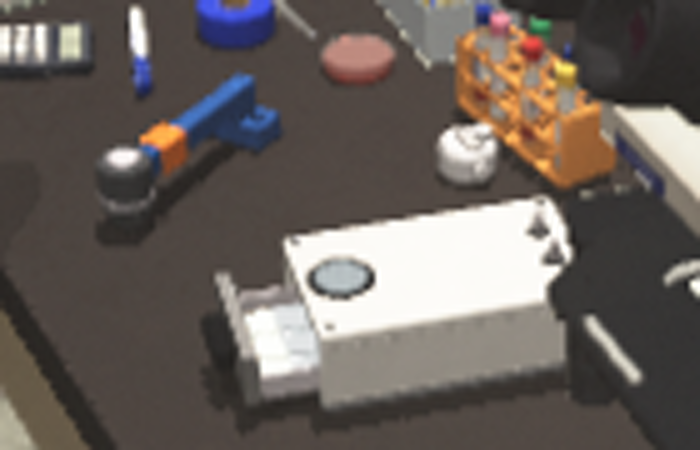

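The crops give cleaner pixels: dowels at (278,170) and (288,172), window at (274,212) and sleeve at (200,220). I'll take wrist views of both objects from two places each.

```bash
python3 - <<'E'
from station import env
from h import *
import pickle
D={}
def look(n,p,yaw):
    env.move_ptp(np.array(p),down(yaw)); env.sleep(.15)
    s=env.snapshot("wrist"); D[n]=s; cv2.imwrite(f"pics/{n}.png",s["color"][:,:,::-1])
look("b1",(.60,.46,.24),2.08)
look("b2",(.545,.43,.27),2.08)
look("v1",(.60,.19,.33),1.37)
look("v2",(.67,.165,.27),1.37)
pickle.dump(D,open("D.pkl","wb"))
print(env.get_state()["clock"])
for k in D: print(k)
cv2.imwrite("pics/b.png",np.hstack([D["b1"]["color"],D["b2"]["color"]])[:,:,::-1][::1,::1][:, :])
E
python3 -c "
import cv2,numpy as np
for a in 'bv':
    cv2.imwrite(f'pics/{a}12.png',np.vstack([cv2.imread(f'pics/{a}1.png')[:300],cv2.imread(f'pics/{a}2.png')[:300]]))"
```

```text
4.325
b1
b2
v1
v2
```

View pics/b12.png

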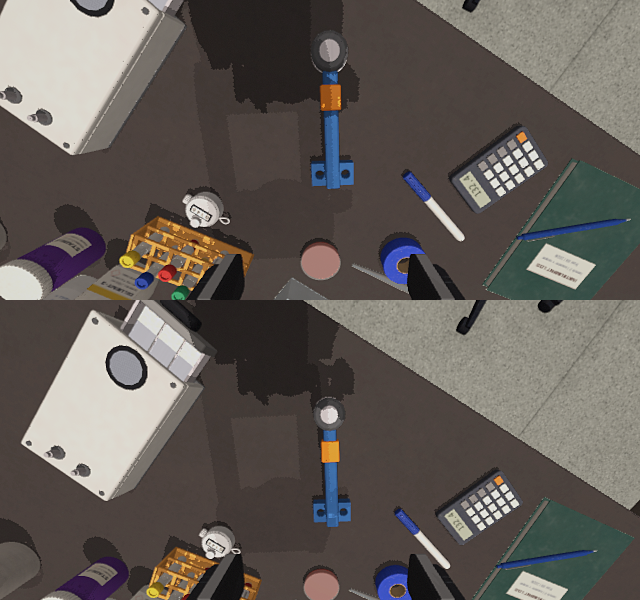

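View pics/v12.png

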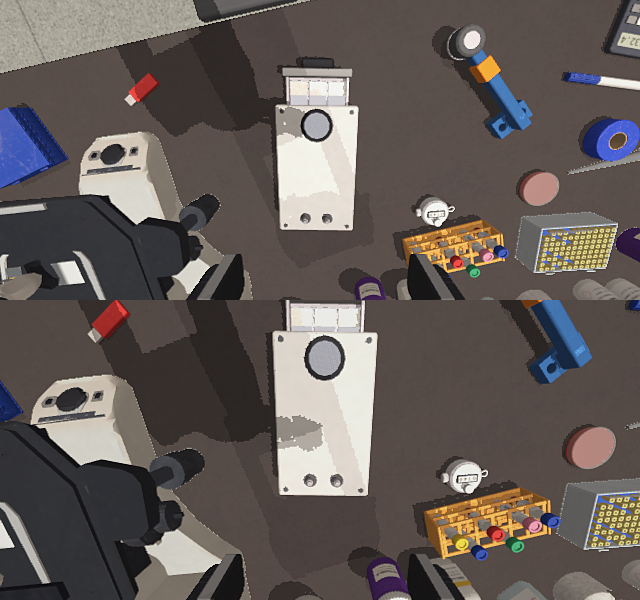

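The b views show the bracket upright: sleeve at (331,97) in b1 and (330,152) in b2. In v1 and v2 the window is at (317,125) and (325,57), with the dowels near (305/327,217) and (310/337,180). Refining these with masks and triangulating.

```bash
python3 - <<'E'
from h import *
import pickle
D=pickle.load(open("D.pkl","rb"))
for n,roi in [("b1",(300,60,360,140)),("b2",(300,110,360,200)),("v1",(440,40,520,100))]:
    for a,r,c in blobs(D[n]["color"],(8,150,120),(25,255,255),2,30,roi): print(n,"orange",a,np.round(r[0],1),np.round(r[1],1),round(r[2],1))
for n,roi in [("b1",(295,60,370,220)),("b2",(295,100,370,240)),("v1",(440,30,550,150))]:
    for a,r,c in blobs(D[n]["color"],(100,120,50),(118,255,255),2,30,roi): print(n,"blue",a,np.round(r[0],1),np.round(r[1],1),round(r[2],1))
# window: dark rim
for n,roi in [("v1",(290,100,345,150)),("v2",(295,25,355,90)),("b2",(95,35,160,95))]:
    g=cv2.cvtColor(D[n]["color"],cv2.COLOR_RGB2GRAY); m=cv2.inRange(g,0,60); k=np.zeros_like(m);x0,y0,x1,y1=roi;k[y0:y1,x0:x1]=255;m&=k
    cs,_=cv2.findContours(m,cv2.RETR_EXTERNAL,cv2.CHAIN_APPROX_NONE); c=max(cs,key=cv2.contourArea)
    print(n,"win",cv2.fitEllipse(c))
T=[]
for n,roi in [("b1",(290,20,380,200)),("b2",(290,90,380,240)),("v1",(285,195,350,235)),("v2",(290,160,355,200))]:
    x0,y0,x1,y1=roi; c=cv2.resize(D[n]["color"][y0:y1,x0:x1,::-1],None,fx=4 if n[0]=="b" else 6,fy=4 if n[0]=="b" else 6,interpolation=cv2.INTER_CUBIC); T.append(c)
def hs(l):
    h=max(x.shape[0] for x in l); return np.hstack([cv2.copyMakeBorder(x,0,h-x.shape[0],0,4,0) for x in l])
cv2.imwrite("pics/bz.png",hs(T[:2])[:600]); cv2.imwrite("pics/vz.png",hs(T[2:]))
E
```

```text
b1 orange 463.0 [330.   97.5] [25. 20.] 90.0
b2 orange 348.5 [329.7 151.1] [21.1 18.6] 86.2
v1 orange 347.5 [485.2  69.7] [20.6 25.5] 55.5
b1 blue 1698.0 [332.  149.5] [77. 42.] 90.0
b1 blue 165.0 [329.5  76.5] [15. 13.] 0.0
b2 blue 1250.0 [331.5 194. ] [37. 64.] 0.0
b2 blue 111.0 [329. 135.] [10. 12.] 90.0
v1 blue 1511.5 [501.2 107.2] [60.5 43.8] 56.3
v1 blue 143.5 [476.7  58.3] [10.2 18.6] 60.3
v1 win ((315.9521789550781, 124.89515686035156), (30.22980308532715, 31.324241638183594), 167.93096923828125)
v2 win ((324.0144348144531, 57.525997161865234), (38.661643981933594, 43.1650390625), 0.6668204069137573)
b2 win ((126.02880859375, 67.15188598632812), (36.502601623535156, 45.991416931152344), 141.36337280273438)
```

View pics/vz.png

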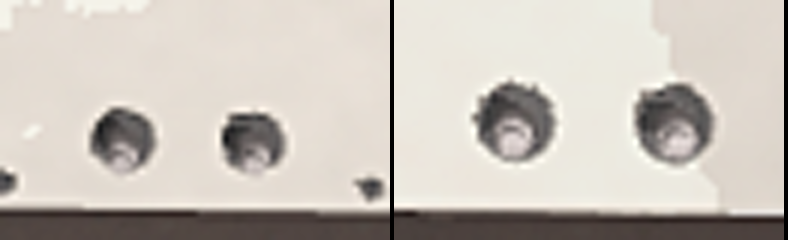

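```bash
python3 - <<'E'
import cv2
i=cv2.imread("pics/b1.png")[20:200,290:380]; j=cv2.imread("pics/b2.png")[90:240,290:380]
import numpy as np
j=cv2.copyMakeBorder(j,0,30,0,0,0)
cv2.imwrite("pics/bz2.png",cv2.resize(np.hstack([i,j]),None,fx=3.3,fy=3.3,interpolation=cv2.INTER_CUBIC))
E
```

```text
(no output)
```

View pics/bz2.png

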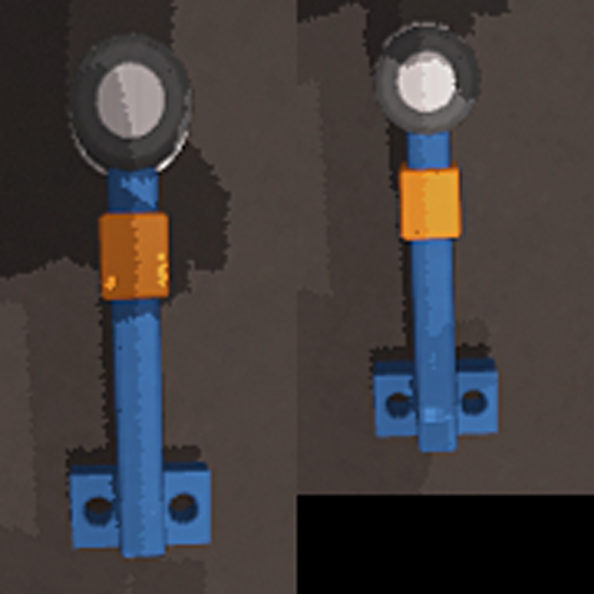

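Zoomed pixels, v1 then v2:
- Dowel tips: (305.4,221), (327.2,221), then (310,183), (337,183).

Zoomed pixels, b1 then b2:
- Foot holes: (320,174.8), (345.5,173.6), then (320.3,212.7), (343.6,212).
- Head disc: (329.7,50.3), then (329.4,114.5).

```bash
python3 - <<'E'
from h import *
import pickle
D=pickle.load(open("D.pkl","rb"))
P={"dowL?":{"v1":(305.2,221),"v2":(309.8,182.9)},"dowR?":{"v1":(327,220.9),"v2":(337,183.1)},
"win":{"v1":(315.95,124.9),"v2":(324,57.5),"b2":(126,67.2)},"win12":{"v1":(315.95,124.9),"v2":(324,57.5)},
"sleeve":{"b1":(330.3,97.6),"b2":(330,151.5)},"headtop":{"b1":(329.5,50.2),"b2":(329.3,114.4)},
"hA":{"b1":(319.9,174.6),"b2":(320.1,212.5)},"hB":{"b1":(345.4,173.4),"b2":(343.5,211.9)}}
zs={"dowL?":.076,"dowR?":.076,"win":.06,"win12":.06,"sleeve":.046,"headtop":.05,"hA":.018,"hB":.018}
Z={}
for n,q in P.items():
    p,e=tri([ray(D[k],uv) for k,uv in q.items()])
    zz=[onz(D[k],uv,zs[n]).round(4)[:2] for k,uv in q.items()]
    Z[n]=np.mean(zz,0); print(n,p.round(4),np.round(e,4),"onz",zz)
d=(Z["dowL?"]+Z["dowR?"])/2; w=Z["win12"]; v=d-w; print("viewer: d",d,"len",np.linalg.norm(v),"yaw",np.arctan2(v[1],v[0]))
q=Z["dowR?"]-Z["dowL?"]; print("dowel sep",np.linalg.norm(q),np.arctan2(q[1],q[0])-np.pi/2)
f=(Z["hA"]+Z["hB"])/2; s=Z["sleeve"]; h=Z["headtop"]
for a,b in ((f,s),(s,h),(f,h)): print(np.linalg.norm(a-b),np.arctan2(*(a-b)[::-1]))
# pull
for uv in [(317,58.5)]:
    print("pull face v1",onz(D["v1"],uv,.036))
for p in [(0.5,.2,0)]: pass
E
```

```text
dowL? [0.6766 0.1456 0.0702] [0.0001 0.0001] onz [array([0.6743, 0.1466]), array([0.675 , 0.1462])]
dowR? [0.6839 0.1768 0.0678] [0.0002 0.0002] onz [array([0.6803, 0.1773]), array([0.6816, 0.1771])]
win [0.5472 0.189  0.0622] [0.0001 0.0001 0.    ] onz [array([0.5473, 0.1888]), array([0.547 , 0.1891]), array([0.5477, 0.1877])]
win12 [0.5472 0.189  0.0617] [0.0001 0.0001] onz [array([0.5473, 0.1888]), array([0.547 , 0.1891])]
sleeve [0.5224 0.424  0.0438] [0. 0.] onz [array([0.5225, 0.4239]), array([0.5221, 0.4238])]
headtop [0.4845 0.4015 0.0518] [0. 0.] onz [array([0.4843, 0.4013]), array([0.4845, 0.4015])]
hA [0.6077 0.4571 0.018 ] [0.0005 0.0005] onz [array([0.6074, 0.4576]), array([0.608 , 0.4567])]
hB [0.5897 0.4839 0.0224] [0.0001 0.0001] onz [array([0.5906, 0.4846]), array([0.5911, 0.485 ])]
viewer: d [0.6778 0.1618] len 0.13344116681144536 yaw -0.20489101030640713
dowel sep 0.03143771620203988 -0.20176234432028606
0.0902547297929588 0.549350379208474
0.044050113507231745 0.5347742419616667
0.13430169861174507 0.5445696488351796
pull face v1 [0.46565363 0.20675988 0.036     ]
```

Lengths and heights agree with the text: 133 vs 134 mm for dowels to window, 90/44 mm for the bracket, and heights within a few mm except the dowel tips, 6–8 mm low. The viewer's yaw is -0.204, the bracket's is 0.545, and the drawer is about 35 mm open. Now I'll push the drawer.

```bash
cat >> h.py <<'E'
VY=-0.204; VC=np.array([.6095,.176]); 
def vw(x,y,z):
    c,s=np.cos(VY),np.sin(VY); return np.array([VC[0]+c*x-s*y,VC[1]+s*x+c*y,z])
E
python3 - <<'E'
from station import env
from h import *
rot=down(VY+np.pi/2)
env.gripper_to(0.0,30)
env.move_ptp(vw(-.20,0,.15),rot)
env.move_l(vw(-.20,0,.037),v=.15)
env.sleep(.1)
hit=env.move_l(vw(-.108,0,.037),v=.04,until_force=9)
st=env.get_state(); p=st["position"]; c,s=np.cos(VY),np.sin(VY)
print(hit,st["clock"],p,"viewer x",c*(p[0]-VC[0])+s*(p[1]-VC[1]),st["contact_force"],st["width"])
E
```

```text
True 8.9333 [0.49003852 0.20045182 0.03640262] viewer x -0.12193798132499148 [-0.17061621  0.10109323  0.29146443] -0.001817740941854595
```

It stopped where the home position should be. I'll press once more and check with pictures.

```bash
python3 - <<'E'
from station import env
from h import *
hit=env.move_l(vw(-.110,0,.037),v=.03,until_force=15)
st=env.get_state(); p=st["position"]; c,s=np.cos(VY),np.sin(VY)
print(hit,st["clock"],"viewer x",c*(p[0]-VC[0])+s*(p[1]-VC[1]),st["contact_force"])
env.move_l(vw(-.17,0,.037),v=.15)
env.move_l(vw(-.17,0,.16),v=.25)
env.gripper_to(0.75,60)
g=env.snapshot("top")["color"][150:250,230:320]
env.move_ptp(np.array([.53,.205,.33]),down(VY+np.pi/2))
w=env.snapshot("wrist"); cv2.imwrite("pics/w3.png",w["color"][:,:,::-1])
cv2.imwrite("pics/t3.png",cv2.resize(g[:,:,::-1],None,fx=5,fy=5,interpolation=cv2.INTER_CUBIC))
for n,q in (("home face",-.112),("box face",-.09)):
    print(n,[np.round(proj(w,vw(q,0,z)),1) for z in (.036,.06)])
print(env.get_state()["clock"])
E
```

```text
True 9.1417 viewer x -0.12192617762562916 [-0.57816448  0.15985079 -0.36815184]
home face [array([317.2, 140. ]), array([316.7, 142.4])]
box face [array([317.3, 155.2]), array([316.8, 158.4])]
11.7583
```

View pics/w3.png

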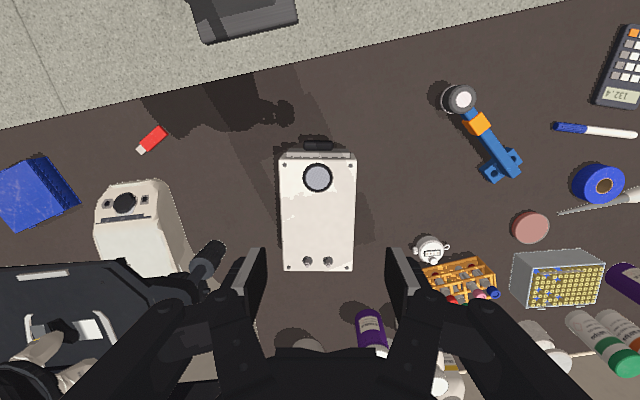

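View pics/t3.png

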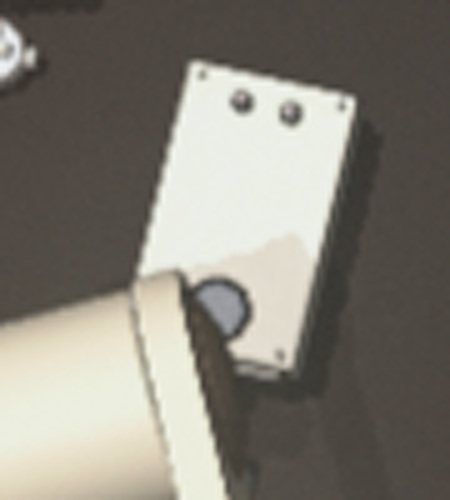

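The drawer is shut: the top edge of its pull is at row ~141 against 140 predicted for home, and the front panel is flush. Next I'll grasp the sleeve.

```bash
python3 - <<'E'
from station import env
from h import *
B=np.array([.5225,.424]); rot=down(.545+np.pi/2)
env.move_ptp(np.array([*B,.13]),rot); env.sleep(.15)
w=env.snapshot("wrist"); cv2.imwrite("pics/w4.png",w["color"][:,:,::-1])
for a,r,c in blobs(w["color"],(8,150,120),(25,255,255),2,100,(200,50,450,400)): print("orange",a,r,onz(w,r[0],.046), "pred",proj(w,(*B,.046)))
env.move_l(np.array([*B,.032]),v=.12); env.gripper_to(0.0,80); env.sleep(.2)
w=env.snapshot("wrist"); cv2.imwrite("pics/w5.png",w["color"][:,:,::-1])
st=env.get_state(); print(st["clock"],st["position"],st["width"],st["contact_force"],st["moment"])
E
python3 -c "
import cv2,numpy as np
cv2.imwrite('pics/w45.png',cv2.resize(np.vstack([cv2.imread('pics/w4.png'),cv2.imread('pics/w5.png')]),None,fx=.75,fy=.75,interpolation=cv2.INTER_AREA))"
```

```text
orange 822.0 ((326.5, 205.5), (37.0, 27.0), 90.0) [0.51923243 0.42196415 0.046     ] pred (np.float64(326.5639891059741), np.float64(210.06886888217102))
orange 405.0 ((209.0, 376.5), (45.0, 18.0), 90.0) [0.73364861 0.41592473 0.046     ] pred (np.float64(326.5639891059741), np.float64(210.06886888217102))
14.775 [0.52276956 0.42410079 0.03270491] 0.2447198705816533 [-1.10630824 -1.49404467  5.69252283] [-0.15620247  0.09223117 -0.05023895]
```

View pics/w45.png

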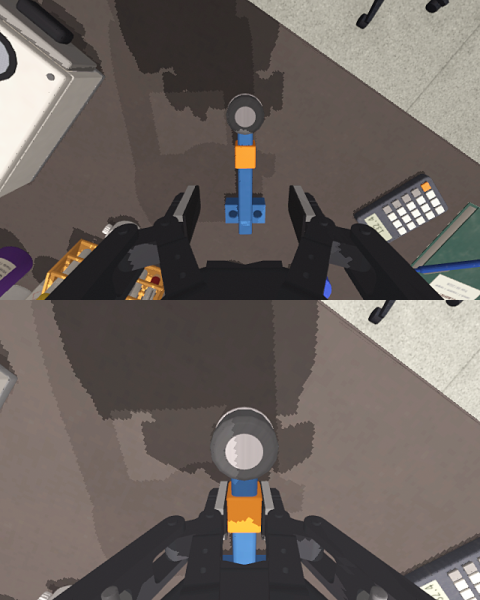

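The fingers hold the sleeve (width 20.8 mm), with the head clear in front. Lifting slowly and checking.

```bash
python3 - <<'E'
from station import env
from h import *
a=env.snapshot("wrist")["color"]
p=env.get_state()["position"]
env.move_l(np.array([p[0],p[1],.09]),v=.06); env.sleep(.4)
w=env.snapshot("wrist"); cv2.imwrite("pics/w6.png",np.vstack([a[200:400,200:440],w["color"][200:400,200:440]])[:,:,::-1])
g=env.snapshot("scene")["color"][60:200,200:360]; cv2.imwrite("pics/s6.png",cv2.resize(g[:,:,::-1],None,fx=4,fy=4,interpolation=cv2.INTER_CUBIC))
st=env.get_state(); print(st["clock"],st["position"],st["width"],st["contact_force"],st["moment"])
E
```

```text
16.4417 [0.5227602  0.42408028 0.08997114] 0.2462682350433996 [-0.59849856  0.2910159  -5.4111541 ] [ 0.00091534  0.03890353 -0.00657785]
```

View pics/w6.png

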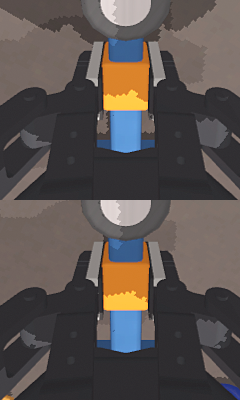

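View pics/s6.png

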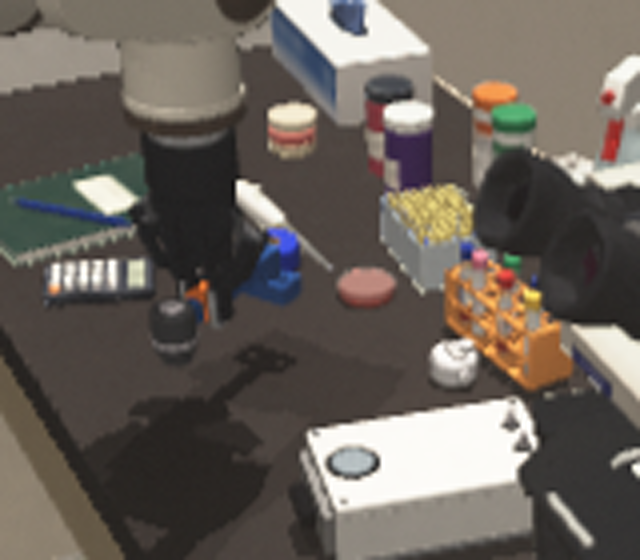

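The bracket is off the bench and carried, at about 0.55 kg with negligible moment. In the wrist crops the head may have moved a few pixels up relative to the sleeve, so I'll quantify the tilt before moving on.

```bash
python3 - <<'E'
from station import env
from h import *
w=env.snapshot("wrist"); cv2.imwrite("pics/w7.png",w["color"][:,:,::-1])
a=cv2.imread("pics/w5.png"); b=cv2.imread("pics/w7.png")
cv2.imwrite("pics/w57.png",cv2.resize(np.hstack([a[120:380,260:390],b[120:380,260:390]]),None,fx=2.3,fy=2.3,interpolation=cv2.INTER_CUBIC))
E
```

```text
(no output)
```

View pics/w57.png

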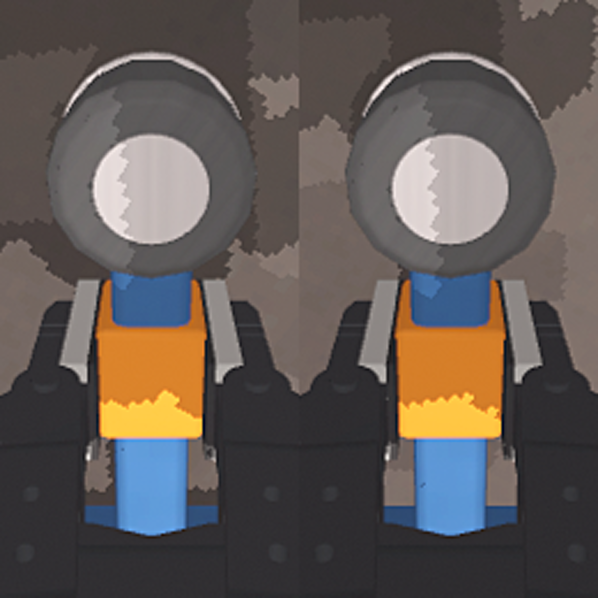

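The two images match: there's no tilt or slip, and the head disc is at (325.7,202.2) in both. I'll get the in-hand offset from this and compute the target.

```bash
python3 - <<'E'
from station import env
from h import *
w=env.snapshot("wrist"); st=env.get_state(); T=R.from_rotvec(st["tcp_rot"]); P=st["position"]
for n,uv,z in (("head",(325.5,201.8),.1073),("slA",(325.7,261.5),.1033),("slB",(325.2,310.2),.1033),("bar far",(325.3,345),.1013)):
    print(n,(T.inv().apply(onz(w,uv,z)-P)*1000).round(1))
tgt=vw(-.020,0,0); print("target balance",tgt)
E
```

```text
head [ 44.2   0.3 -17.3]
slA [ 14.3   0.4 -13.3]
slB [-12.4   0.1 -13.3]
bar far [-35.8   0.2 -11.3]
target balance [0.58991472 0.18005176 0.        ]
```

The balance point sits on the tool axis (within about 1 mm) and the head is 44.2 mm ahead, so the TCP goes straight to the target.

```bash
python3 - <<'E'
from station import env
from h import *
p=env.get_state()["position"]; t=vw(-.020,0,0)
env.move_l(np.array([p[0],p[1],.2]),v=.1)
env.move_l(np.array([t[0],t[1],.2]),rotation=down(VY+np.pi/2),v=.07)
env.sleep(.3)
env.move_l(np.array([t[0],t[1],.149]),v=.06); env.sleep(.5)
w=env.snapshot("wrist"); cv2.imwrite("pics/w8.png",w["color"][:,:,::-1])
s=env.snapshot("scene");tp=env.snapshot("top")
g=s["color"][100:220,230:370]; g2=tp["color"][140:250,230:330]
cv2.imwrite("pics/s8.png",cv2.resize(g[:,:,::-1],None,fx=5,fy=5,interpolation=cv2.INTER_CUBIC))
cv2.imwrite("pics/t8.png",cv2.resize(g2[:,:,::-1],None,fx=5,fy=5,interpolation=cv2.INTER_CUBIC))
st=env.get_state(); print(st["clock"],st["position"],t,st["width"],st["contact_force"],st["moment"])
T=R.from_rotvec(st["tcp_rot"]); print(T.as_matrix().round(3))
print("scene foot centre pred",proj(s,vw(.07,0,.116)),"head",proj(s,vw(-.064,0,.116)))
E
```

```text
23.5083 [0.58991416 0.18005393 0.14900363] [0.58991472 0.18005176 0.        ] 0.24325157107149395 [-0.3762115  -0.45294219 -5.4418894 ] [-0.00586164  0.07562636 -0.01158839]
[[-0.979  0.203  0.   ]
 [ 0.203  0.979 -0.   ]
 [-0.     0.    -1.   ]]
scene foot centre pred (np.float64(328.98966649187236), np.float64(153.44569484153268)) head (np.float64(286.9086246807469), np.float64(160.10684033148297))
```

View pics/w8.png

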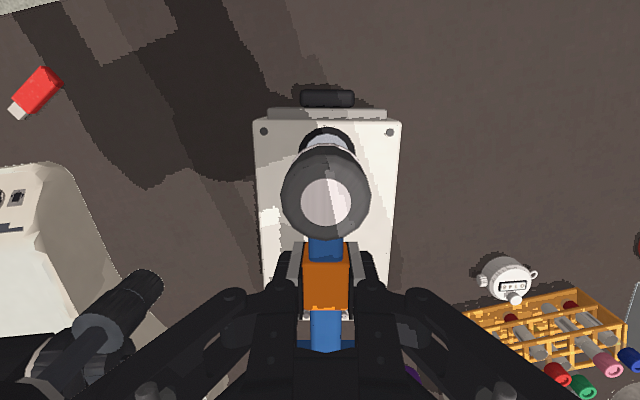

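View pics/s8.png

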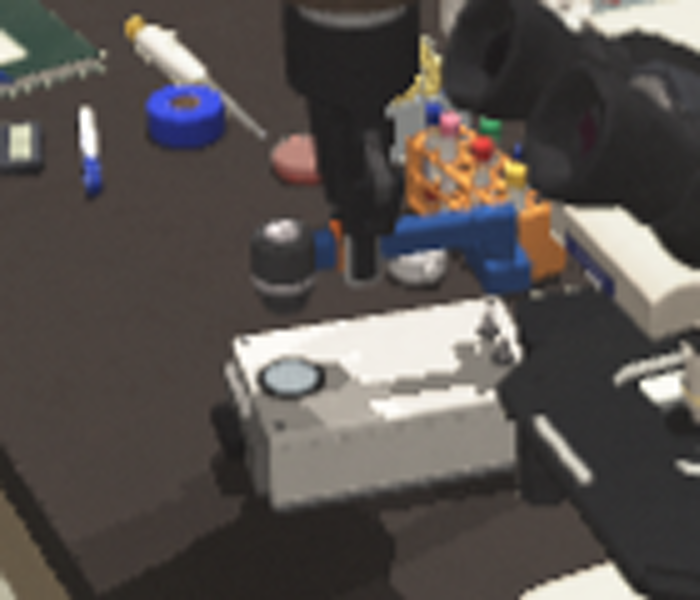

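View pics/t8.png

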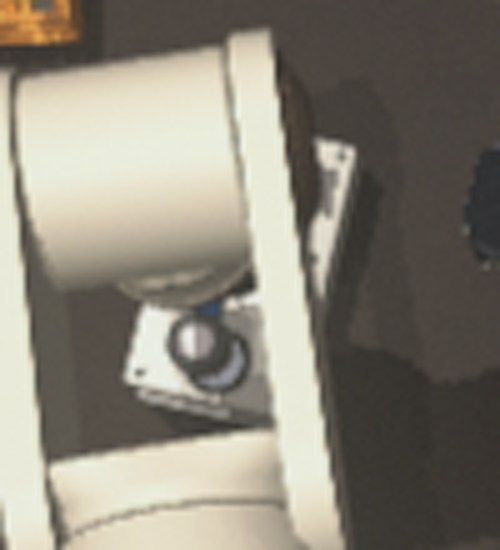

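The scene view shows the bracket level: head underside at crop (284,300) and foot at about (500,270), against predictions of (285,300) and (495,267). One last numeric check, then I'll hand in.

```bash
python3 - <<'E'
from station import env
from h import *
w=env.snapshot("wrist"); tp=env.snapshot("top"); z=env.get_state()["position"][2]-.0327+.05
print("head wrist",onz(w,(325.5,202),z),"head top cam",onz(tp,(269.5,208.5),z),"window",vw(-.064,0,0)[:2])
print("pull home top edge pred",proj(w,vw(-.112,0,.036)),"10mm open",proj(w,vw(-.122,0,.036)))
st=env.get_state(); print(st["clock"],st["width"],abs(st["joint_vel"]).max())
env.sign_off()
E
```

```text
head wrist [0.54666147 0.18909591 0.16629473] head top cam [0.5436024  0.1868791  0.16629473] window [0.5468271  0.18896563]
pull home top edge pred (np.float64(325.44905317669065), np.float64(87.44427633072243)) 10mm open (np.float64(325.4459672114754), np.float64(73.48877722198411))
23.6083 0.24461625647489968 0.0009330474209022502
the job is handed in; nothing more can be done
```

I pushed the drawer home, gripped the bracket by its orange sleeve and lifted it level. It is now held about 40 mm above the dowel tips. I handed the job in at 23.6 s of the 61 s allowed, and no verdict was reported.

**What the last checks showed:**
- **Drawer:** the push stopped twice against a firm stop at the same place, within about 1 mm of home. In the last wrist picture the pull's outer edge is near row 89, where 87 means home and 73 would mean 10 mm open.
- **Grip:** the balance point is about 1 mm from the tool axis. The carried weight is about 0.55 kg, and I saw no tilt or slip between gripping and lifting.
- **Head over window:** the wrist camera puts the head within 0.3 mm of straight above the window. The coarser top camera differs by about 4 mm, still inside the 14 mm limit.
- **Foot over dowels:** I checked this only in the scene view, where it agrees to about one pixel. The arm hid the foot from the top camera.
- **Bystanders:** I moved nothing near them and they looked unmoved where visible, but I did not measure them.

**One disagreement:** triangulation put the dowel tips 6–8 mm lower than the stated 76 mm. I used the stated height, which leaves ample clearance either way.

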